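# Open the pressure cap of a bench-top recirculating cooler

## Task

Open the filler of the bench-top cooler so that it can be topped up: push the smoky dust cover round until it is fully aside over the rear deck, turn the black pressure cap with the yellow wings anticlockwise, without pressing it, to its first stop, where it rises a little, and leave it there for about a second to vent. Then, never forcing it, press it down, turn it past the stop until it is released, lift it off and set it down flat and right way up in the steel tray. Leave the cover aside and do not disturb the other things on the bench.

Things in the scene. Friction and masses are not known exactly. Their poses are not given: they have to be found in the camera images.
- filler (a point): Rim centre of the filler neck (flange 69 mm across) of the cooler, a fixed light-grey box 230 mm deep, 150 mm wide, from 65 mm in front of this point to 165 mm behind it; its deck is 85 mm above the worktop and 30 mm below this point. Axes: x to the cooler's rear, y to its left, z up.
- cap_grip (a point): Pressure cap: black ribbed disc 85 mm across, 22 mm high, about 0.15 kg; yellow grip on top: boss 26 mm across and two wings 14 mm thick reaching 40 mm from the axis along this point's +x and -x, all 16 mm high. Point on the cap's axis half-way up the boss, 7 mm above the disc's top face, 29 mm above the skirt's lower edge on which it stands when set down. It lifts out straight up (10 mm clears the neck).
- wing_tip (a point): End of one wing, 38 mm from the cap's axis. Angle of the wings from the filler's x axis, anticlockwise from above positive (same after half a turn): shut -1.28 to -1.46 rad; anticlockwise up a ramp to the first stop at about -0.70, blocked by a tooth; pressed down it passes under the tooth; free from -0.18 up to an end stop at 0.19.
- seat (a joint): Sprung seat in the neck, m of travel: 0 with the cap shut, positive when pressed deeper. cap_grip is above filler by: shut 16 mm; first stop 20 mm; 15 mm or less to pass the tooth (13.5 is good), bottoms at 12; released and let go 25 mm. Spring: about 9 N upward at the first stop, 13 N at the bottom. Turning the cap takes up to 0.5 N m.
- cover (a joint): Swivel of the dust cover, rad: 0 centred over the cap, growing anticlockwise from above, end stop at 1.92 over the rear deck. Light friction (under 1 N at the peg); it stays where it is left.
- cover_pivot (a point): On the cover's vertical swivel axis, 16 mm above the underside of the cover plate (level with cover_peg); the post is 70 mm from the filler axis, behind it and to its left.
- cover_peg (a point): Upright grey peg 13 to 16 mm thick on the cover's free end, for pushing it round, 112 mm from the swivel axis; this point is 13 mm above the plate's top face and 11 mm below the peg's top. The cover is a smoky clear disc 92 mm across and 3 mm thick, centred 70 mm from the swivel axis; its underside is 60 mm above the cooler's deck.
- tray_floor (a point): Shallow steel tray 156 x 132 mm over its rim, inside 144 x 118 mm, walls 18 mm high, loose; this point is the centre of its inner floor, 3 mm above the worktop. Its x axis is along the long side. It stands left or right of the cooler.
- slidebox_center (a point): Blue slide box 170 x 88 x 34 mm, loose, at its centre, 17 mm above the worktop; it stands on the side of the cooler where the tray is not. Not to be disturbed.
- rotor: Turned steel sample, 48 mm across, 37 mm high, standing; origin at its underside. Not to be disturbed.
- petri: Petri dish 62 mm across, 15 mm high; origin at its underside. Not to be disturbed.
- dropper_bottle: Dropper bottle 38 mm across, 113 mm high, standing; origin at its underside. Not to be disturbed.
- taperoll: Roll of masking tape 66 mm across, 19 mm high, lying; origin at its underside. Not to be disturbed.
- driver: Small blue screwdriver 121 mm long lying near the front edge; origin at its underside. Not to be disturbed.
- ballpen: Black ball pen 136 mm long lying near the front edge; origin at its underside. Not to be disturbed.
There are look-alikes about, which are no part of the job. Of the things that look like the part that bears cap_grip, the larger one is meant.

How it is judged:
On the way, in this order (a step that is already met when the one before it is completed fails the run):
1. the cap has been turned to its first stop, has risen there unpressed, and stays for half a second (angle between the x axis of cap_grip and the x axis of filler, either way round between 0.55 and 0.83 rad and z of cap_grip in the frame of filler between 0.0185 and 0.0225 m and horizontal distance between cap_grip and filler below 0.006 m), for 0.5 s.
2. the cap has been released and is up clear of the neck (z of cap_grip in the frame of filler above 0.032 m).
At the end, for the whole second after the job is handed in: The cap stands flat (within 0.1 rad) and right way up on the tray's floor, inside its walls, at rest; the dust cover is aside, its swivel past 1.6 rad (value of joint cover above 1.6 rad and x of cap_grip in the frame of tray_floor between -0.034 and 0.034 m and y of cap_grip in the frame of tray_floor between -0.022 and 0.022 m and z of cap_grip in the frame of tray_floor between 0.025 and 0.033 m and angle between each of cap_grip, tray_floor's own z axis and vertical below 0.1 rad); the robot touches nothing.
It fails at once if a bystander (slide box, steel sample, petri dish, bottle, pen, tape roll or screwdriver) is shifted by more than 25 mm (distance of any of slidebox_center, rotor, petri, dropper_bottle, ballpen, taperoll, driver from where it was at the start of the episode above 0.025 m).
It fails at once if the cap is forced: over 250 N between the cap and the cooler (contact force between cap and cooler above 250 N).
It also fails if it takes over 72 s, if anything falls off the work surface, if the arm or the gripper's body presses on something with over 40 N, if the wrist force passes 120 N, or if a joint passes its speed limit or range.

## Robot

A 6-joint arm with a two-finger parallel gripper is mounted at the origin on a cart in front of the work surface, level with it; the furniture and walls round the work are solid. World frame = base frame: x ahead of the robot, y to its left, z up, the work surface at z = 0. Lengths are in m, angles in rad, forces in N, time in s.
With the tool pointing down it reaches from about 0.325 to 0.9 m from the base axis. Payload 6.1 kg.
Tool frame: the origin (TCP) lies at the very end of the fingers, on their centre line; the grasp point (between the pads) lies manip.grip_point_offset behind it (manip.grip_point_offset is the distance from the TCP to the grasp point, in m); z points along the fingers, y is the direction in which the jaws open and shut (so a half turn about z gives the same grasp; the last joint's range is limited). The gripper opens to 85 mm and grips with 20 to 120 N. Pads are 22 mm wide; open, the fingers measure 114 mm over their backs; the gripper's body (76 mm by 85 mm) begins 54 mm behind the grasp point. The pads swing forward as they close: fully open they stand 13 mm farther back than shut.
Start: joints at [1.011, 0.22, 1.526, -0, 1.395, -0.126], TCP at [0.263, 0.567, 0.231] pointing down, gripper open.
Joint ranges: [-2.98, 2.98], [-0.91, 2.08], [0.09, 2.57], [-1.24, 4.39], [0.2, 2.65], [-2.68, 2.68]. Speed limits (rad/s): [2.57, 2.57, 3.01, 3.14, 3.14, 3.14].

## Interface

Orientations are given as a unit quaternion [w, x, y, z].
In Python, from cell import manip, cams gives the robot as it stands.
- The arm moves only by the tool servo_tool, never from a script. Its argument "steps" is a list of rows, each an object with "translation": the shift along the tool's x, y, z in mm, a list of three; "twist": the turn about the tool's z in rad; "hand": the opening in per cent of the stroke, from 0 (shut) to 100 (fully open). In form: [{"translation": [dx, dy, dz], "twist": twist, "hand": hand}, ...]. A call has 1 to 10 rows; each row is the pose to reach, as a shift and turn from the pose commanded when the call began, along the tool's axes at that moment; what a row does not reach only later rows make up. A row lasts 1/8 s, in which the tool goes at most 62.5 mm and 10.7 degrees, less where a joint would pass 70% of its speed; a pose out of reach is approached as far as the arm can. A call with a gripper value outside its range is refused whole. The fingers move at their own pace and stop on an object; "newtons" is the grip in N (left out, the last holds). Time passes only in rows, so rows that repeat a pose let the fingers close. It gives the time, the measured TCP pose, the force and the opening at its end, in the units of the state.
- manip.observe(): the state, without advancing time (a new reading comes with each control period).
- cams.grab_frame(name): name is "scene" or "top" or "wrist"; returns a dict with "img" (400x640x3 uint8, red, green, blue), "mtx" (3x3 intrinsics, pixels), "world_to_cam" (4x4, takes a point from world to camera coordinates). Camera axes: x right, y down, z forward; pixel columns grow to the right and rows downward; lengths in m; the calibration is good to about 2 mm. A picture is of the moment at which its call begins. There is no depth.
- manip.job_done(): hands the job in, once; it reports no verdict.
The state is a dict: "time": time; "joint_pos": joint angles; "qd": joint speeds; "effort": joint torques, N m; "tcp_pos": TCP position; "ee_rot": TCP orientation; "ft_force": force on the tool from outside, world axes, zero at the start; "ft_torque": the same for the moment, N m; "width": finger opening in m.
Only numpy, scipy, OpenCV 4.12 (cv2) and the standard library are available. Lean on these libraries where they do the work, as an engineer would, in place of code of your own. Each camera call takes 0.05 s, during which the arm holds its last target.

## Working session

There is one attempt and no reset: what is moved stays moved. The work goes in short steps, Python scripts to look and compute and a tool call to move; the robot and the scene stay as the last step left them, time stands still between calls to the robot, and variables do not carry over. Pictures are saved under pics/ and viewed, and the job is handed in when it is done.

Besides the shell and the picture viewer there is one more tool, called after "Call:" as name([rows], argument=value, ...), one row to a line, values as JSON. servo_tool: Moves the arm, as the interface text tells. Its arguments: {"type":"object","properties":{"steps":{"type":"array"},"newtons":{"type":"number"}},"required":["steps"]}

```bash
mkdir -p pics; ls; python3 - <<'E'
from cell import manip,cams
import cv2,json
s=manip.observe();print({k:s[k] for k in('time','tcp_pos','ee_rot','width','ft_force')},manip.grip_point_offset)
for n in('scene','top','wrist'):
    f=cams.grab_frame(n);cv2.imwrite(f'pics/{n}0.png',f['img'][:,:,::-1]);print(n,f['mtx'].tolist(),f['world_to_cam'].round(4).tolist())
E
```

```text
pics
{'time': 0.0, 'tcp_pos': array([0.26237813, 0.56660252, 0.23019117]), 'ee_rot': array([-3.19769436e-04,  2.15171997e-01,  9.76575691e-01, -9.10652564e-04]), 'width': 0.08541412943970633, 'ft_force': array([ 0.10876824,  0.46238726, -0.56837721])} 0.0187
scene [[456.366248121041, 0.0, 320.76198926791636], [0.0, 456.366248121041, 201.14660157623354], [0.0, 0.0, 1.0]] [[0.7156, -0.6982, -0.0205, -0.4882], [-0.5015, -0.4931, -0.7109, 0.2948], [0.4862, 0.519, -0.703, 0.9313], [0.0, 0.0, 0.0, 1.0]]
top [[446.7614159518391, 0.0, 325.2313971812708], [0.0, 446.7614159518391, 202.73624945623772], [0.0, 0.0, 1.0]] [[0.0267, -0.9996, 0.0054, -0.1656], [-0.9767, -0.0273, -0.2126, 0.5735], [0.2127, 0.0004, -0.9771, 1.0988], [0.0, 0.0, 0.0, 1.0]]
wrist [[349.5415018041183, 0.0, 316.108299283553], [0.0, 349.5415018041183, 197.66068440558143], [0.0, 0.0, 1.0]] [[0.4203, 0.9074, -0.0029, -0.6242], [0.8615, -0.398, 0.3152, -0.0419], [0.2848, -0.1349, -0.949, 0.3813], [0.0, 0.0, 0.0, 1.0]]
```

View pics/scene0.png

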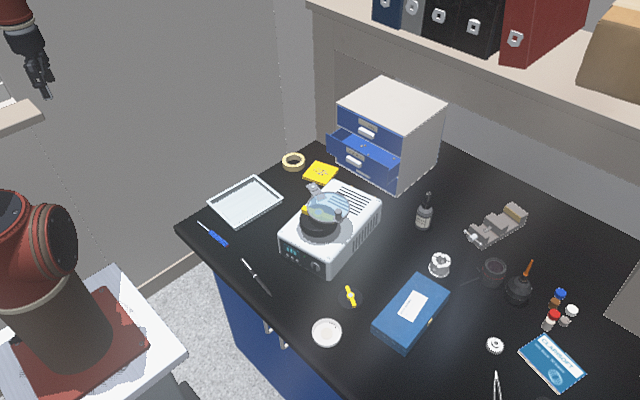

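View pics/top0.png

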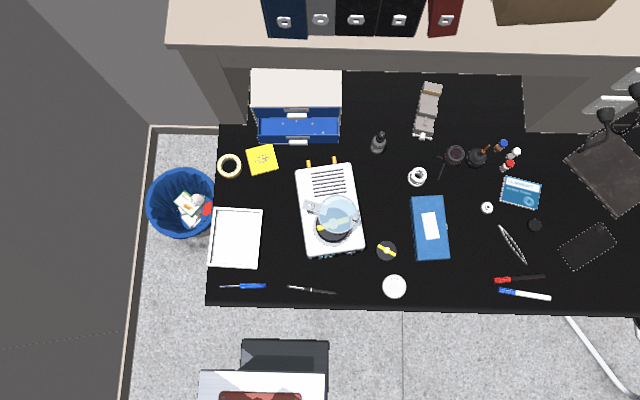

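View pics/wrist0.png

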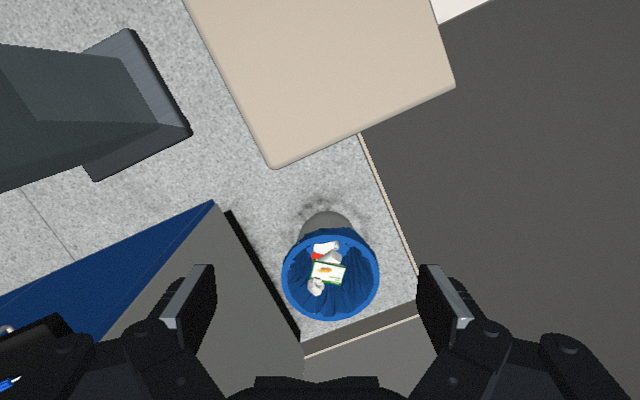

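Scene: the cooler is at about (330,215) in both views, with its cap under the smoky cover. A small look-alike cap lies on the bench at scene (350,297) and top (387,250). The tray is left of the cooler at top (236,238), and the slide box is on the right at (430,227). Next I enlarge the cooler.

```bash
python3 - <<'E'
import cv2,numpy as np
a=cv2.imread('pics/top0.png')[145:270,280:410];b=cv2.imread('pics/scene0.png')[170:290,265:395]
a=cv2.resize(a,None,fx=4.5,fy=4.5,interpolation=cv2.INTER_CUBIC);b=cv2.resize(b,None,fx=4.5,fy=4.5,interpolation=cv2.INTER_CUBIC)
cv2.imwrite('pics/ctop.png',a);cv2.imwrite('pics/cscene.png',b)
E
```

```text
(no output)
```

View pics/ctop.png

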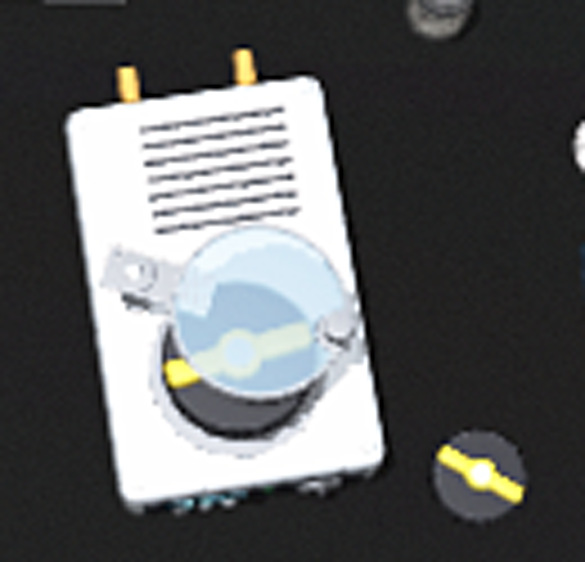

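View pics/cscene.png

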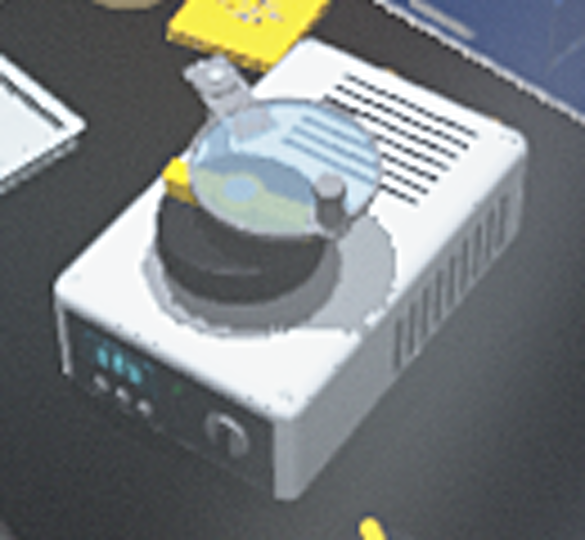

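```bash
cat > h.py <<'E'
from cell import manip,cams
import cv2,numpy as np
def tri(pairs):
    A=[]
    for f,(u,v) in pairs:
        P=f['mtx']@f['world_to_cam'][:3]; A+=[u*P[2]-P[0],v*P[2]-P[1]]
    X=np.linalg.svd(np.array(A))[2][-1]; X=X[:3]/X[3]
    e=[]
    for f,(u,v) in pairs:
        q=f['mtx']@f['world_to_cam'][:3]@np.r_[X,1]; e.append((q[:2]/q[2]-[u,v]).round(1).tolist())
    return X.round(4),e
def plane(f,uv,z):
    W=f['world_to_cam'];R=W[:3,:3];c=-R.T@W[:3,3]
    d=(R.T@np.linalg.inv(f['mtx'])@np.c_[np.atleast_2d(uv),np.ones(len(np.atleast_2d(uv)))].T).T
    return c+d*((z-c[2])/d[:,2])[:,None]
def proj(f,X):
    q=f['mtx']@f['world_to_cam'][:3]@np.r_[X,1]; return q[:2]/q[2]
E
python3 - <<'E'
from h import *
t=cams.grab_frame('top');s=cams.grab_frame('scene')
ct=lambda u,v:(280+u/4.5-.4,145+v/4.5-.4)
cs=lambda u,v:(265+u/4.5-.4,170+v/4.5-.4)
for n,a,b in(('pivtop',(138,272),(215,72)),('pegtop',(338,322),(330,185)),('boss',(238,350),(240,187))):
    print(n,tri([(t,ct(*a)),(s,cs(*b))]),plane(t,ct(*a),.13).round(4))
hsv=cv2.cvtColor(t['img'],cv2.COLOR_RGB2HSV)
m=((hsv[...,1]<60)&(hsv[...,2]>150)).astype(np.uint8)
def rect(x0,y0,x1,y1,z,name):
    mm=np.zeros_like(m);mm[y0:y1,x0:x1]=m[y0:y1,x0:x1]
    mm=cv2.morphologyEx(mm,cv2.MORPH_CLOSE,np.ones((5,5)))
    c=max(cv2.findContours(mm,0,cv2.CHAIN_APPROX_NONE)[0],key=cv2.contourArea)
    w=plane(t,c[:,0,:],z)[:,:2]
    r=cv2.minAreaRect((w*1000).astype(np.float32));print(name,r,cv2.boxPoints(r).round(0).tolist())
rect(285,160,372,265,.085,'cooler')
rect(200,200,268,275,.018,'tray')
E
```

```text
pivtop (array([ 0.5501, -0.114 ,  0.1553]), [[-0.2, 0.3], [0.4, -0.1]]) [[ 0.5562 -0.1136  0.13  ]]
pegtop (array([ 0.5238, -0.2194,  0.1694]), [[-0.1, 0.2], [0.2, -0.1]]) [[ 0.5317 -0.2223  0.13  ]]
boss (array([ 0.5133, -0.1686,  0.1388]), [[-0.0, 0.0], [0.0, -0.0]]) [[ 0.5149 -0.1688  0.13  ]]
cooler ((556.0260620117188, -160.38653564453125), (235.28680419921875, 148.74974060058594), 10.378815650939941) [[427.0, -108.0], [454.0, -255.0], [685.0, -212.0], [658.0, -66.0]]
tray ((477.0585021972656, 100.54634857177734), (157.86447143554688, 182.3641357421875), 87.95337677001953) [[383.0, 25.0], [565.0, 18.0], [571.0, 176.0], [389.0, 183.0]]
```

Cooler yaw is about +0.18 rad. The boss is at (0.513,-0.169), the post at (0.550,-0.114) and the peg at (0.524,-0.219), so the cover starts at about 0.36 rad. The real cap is the larger one, about 85 mm across, at top (333,223) under the cover. The 45 mm one at (387,250) is the decoy. I'll move above the peg and cage it with the jaws along the tangent.

Call:
servo_tool([
  {"translation":[-567,-603,25],"twist":1.38,"hand":50},
  {"translation":[-567,-603,25],"twist":1.38,"hand":50},
  {"translation":[-567,-603,25],"twist":1.38,"hand":50},
  {"translation":[-567,-603,25],"twist":1.38,"hand":50},
  {"translation":[-567,-603,25],"twist":1.38,"hand":50},
  {"translation":[-567,-603,25],"twist":1.38,"hand":50},
  {"translation":[-567,-603,25],"twist":1.38,"hand":50},
  {"translation":[-567,-603,25],"twist":1.38,"hand":50},
  {"translation":[-567,-603,25],"twist":1.38,"hand":50},
  {"translation":[-567,-603,25],"twist":1.38,"hand":50},
])

```text
time: 1.5
tcp_pos: [0.4601, -0.0278, 0.2127]
ee_rot: [0.0, 0.788, 0.616, 0.0]
ft_force: [1.7, 0.9, 0.4]
width: 0.0426
```

```bash
cat >> h.py <<'E'
from scipy.spatial.transform import Rotation as Ro
def delta(tx,ty,tz,jaw=None,s=None):
    s=s or manip.observe();q=s['ee_rot'];R=Ro.from_quat([q[1],q[2],q[3],q[0]]).as_matrix()
    d=R.T@(np.array([tx,ty,tz])-s['tcp_pos'])*1000
    y=np.arctan2(R[1,1],R[0,1]); tw=0 if jaw is None else -((jaw-y+np.pi/2)%np.pi-np.pi/2)
    return d.round(0).tolist(),round(tw,3),'jaw',round(y,3)
E
python3 - <<'E'
from h import *
print(delta(.524,-.219,.205,-.245),manip.observe()['joint_pos'])
f=cams.grab_frame('wrist');cv2.imwrite('pics/w1.png',f['img'][:,:,::-1])
E
```

```text
([-170.0, 108.0, 8.0], np.float64(0.002), 'jaw', np.float64(-0.243)) [-2.31926796e-01 -1.69508296e-01  1.95936086e+00  2.79415053e-04
  1.35057121e+00  1.13455630e-02]
```

View pics/w1.png

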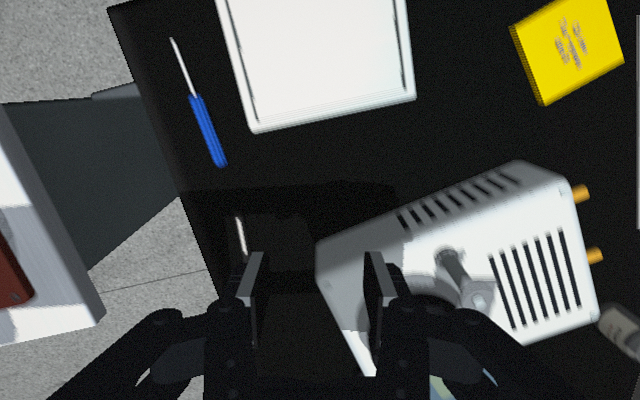

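The wrist view shows the tray at the top centre, (320,60), and the cooler on the right with its swivel post at (450,265). I carry on to the peg.

Call:
servo_tool([
  {"translation":[-170,108,8],"twist":0,"hand":50},
  {"translation":[-170,108,8],"twist":0,"hand":50},
  {"translation":[-170,108,8],"twist":0,"hand":50},
  {"translation":[-170,108,8],"twist":0,"hand":50},
  {"translation":[-170,108,8],"twist":0,"hand":50},
  {"translation":[-170,108,8],"twist":0,"hand":50},
])

```text
time: 2.3
tcp_pos: [0.5234, -0.2151, 0.2043]
ee_rot: [-0.0, 0.787, 0.617, 0.0]
ft_force: [0.1, 0.0, -0.4]
width: 0.0427
```

```bash
python3 - <<'E'
from h import *
s=manip.observe();print(s['time'],s['tcp_pos'],delta(.524,-.219,.155,-.245))
for n in('wrist','scene'):
    f=cams.grab_frame(n);im=f['img'][:,:,::-1]
    if n=='scene': im=cv2.resize(im[120:300,220:440],None,fx=3.5,fy=3.3)
    cv2.imwrite(f'pics/{n}2.png',im)
E
```

```text
2.3 [ 0.52335385 -0.21514487  0.20434539] ([-4.0, 2.0, 49.0], np.float64(0.003), 'jaw', np.float64(-0.242))
```

View pics/wrist2.png

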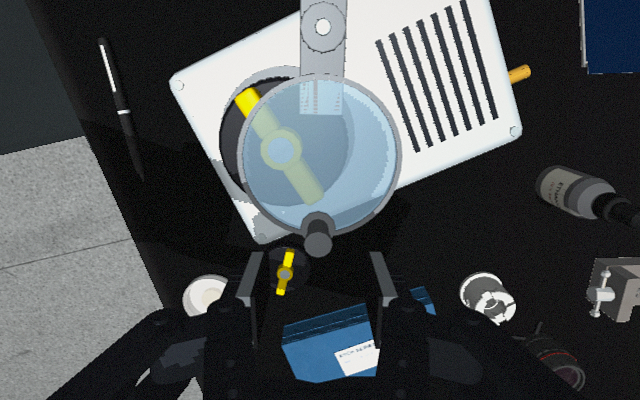

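View pics/scene2.png

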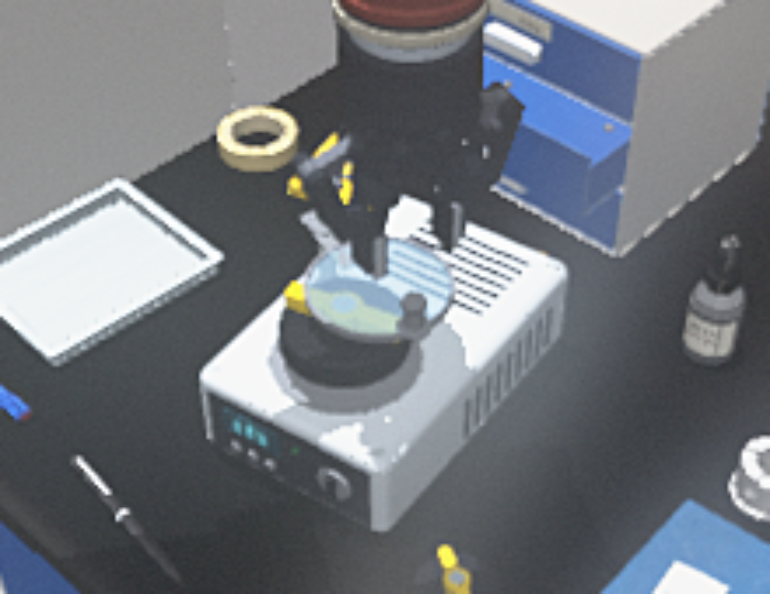

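```bash
python3 - <<'E'
from h import *
t=cams.grab_frame('top');s=cams.grab_frame('scene');w=cams.grab_frame('wrist')
ct=lambda u,v:(280+u/4.5-.4,145+v/4.5-.4)
cs=lambda u,v:(265+u/4.5-.4,170+v/4.5-.4)
for n,a,b,c,z in(('pivtop',(138,272),(215,72),(322,26),.16),('pegtop',(338,322),(330,185),(318,243),.172),('boss',(238,350),(240,187),(283,148),.14)):
    print(n,tri([(t,ct(*a)),(s,cs(*b)),(w,c)]),plane(w,c,z).round(4))
print(proj(w,[.524,-.219,.172]))
E
```

```text
pivtop (array([ 0.5514, -0.1128,  0.1536]), [[-0.6, -0.1], [0.4, -0.1], [-2.5, 3.2]]) [[ 0.5527 -0.1125  0.16  ]]
pegtop (array([ 0.5238, -0.2197,  0.1699]), [[0.0, 0.2], [0.3, -0.1], [-1.1, -1.0]]) [[ 0.5245 -0.2194  0.172 ]]
boss (array([ 0.514 , -0.1685,  0.138 ]), [[-0.1, -0.2], [0.3, 0.1], [-2.3, -0.3]]) [[ 0.5155 -0.1687  0.14  ]]
[316.98510625 242.55515485]
```

Call:
servo_tool([
  {"translation":[-4,2,20],"twist":0,"hand":48},
  {"translation":[-4,2,38],"twist":0,"hand":48},
  {"translation":[-4,2,49],"twist":0,"hand":48},
  {"translation":[-4,2,49],"twist":0,"hand":48},
])

```text
time: 3.05
tcp_pos: [0.5235, -0.2205, 0.1534]
ee_rot: [-0.002, 0.788, 0.616, -0.001]
ft_force: [-0.6, -0.4, 0.7]
width: 0.041
```

```bash
python3 - <<'E'
from h import *
s=manip.observe();print(s['tcp_pos'],s['ft_force'])
for k in range(1,13):
    a=np.deg2rad(-105+k*8.0); p=np.array([.552,-.113])+.1105*np.array([np.cos(a),np.sin(a)])
    print(k,delta(p[0],p[1],.155,a+np.pi/2)[:2])
E
```

```text
[ 0.52353903 -0.22054521  0.15340767] [-0.57342892 -0.35903844  0.67047796]
1 ([2.0, 15.0, -2.0], np.float64(-0.121))
2 ([4.0, 30.0, -2.0], np.float64(-0.261))
3 ([9.0, 45.0, -2.0], np.float64(-0.4))
4 ([16.0, 59.0, -2.0], np.float64(-0.54))
5 ([25.0, 71.0, -2.0], np.float64(-0.679))
6 ([36.0, 82.0, -2.0], np.float64(-0.819))
7 ([48.0, 92.0, -2.0], np.float64(-0.959))
8 ([61.0, 100.0, -2.0], np.float64(-1.098))
9 ([75.0, 106.0, -2.0], np.float64(-1.238))
10 ([90.0, 110.0, -2.0], np.float64(-1.378))
11 ([105.0, 112.0, -2.0], np.float64(-1.517))
12 ([121.0, 112.0, -2.0], np.float64(1.485))
```

Call:
servo_tool([
  {"translation":[2,15,-2],"twist":-0.121,"hand":48},
  {"translation":[4,30,-2],"twist":-0.26,"hand":48},
  {"translation":[9,45,-2],"twist":-0.4,"hand":48},
  {"translation":[16,59,-2],"twist":-0.54,"hand":48},
  {"translation":[25,71,-2],"twist":-0.68,"hand":48},
  {"translation":[36,82,-2],"twist":-0.82,"hand":48},
  {"translation":[48,92,-2],"twist":-0.96,"hand":48},
  {"translation":[61,100,-2],"twist":-1.1,"hand":48},
  {"translation":[75,106,-2],"twist":-1.24,"hand":48},
  {"translation":[90,110,-2],"twist":-1.38,"hand":48},
])

```text
time: 4.3
tcp_pos: [0.6538, -0.1604, 0.158]
ee_rot: [0.001, 0.213, 0.977, -0.0]
ft_force: [0.1, -0.5, -0.9]
width: 0.0409
```

```bash
python3 - <<'E'
from h import *
s=manip.observe();print(s['tcp_pos'],s['ft_force'])
for k in range(10,14):
    a=np.deg2rad(-105+k*8.0); p=np.array([.552,-.113])+.1105*np.array([np.cos(a),np.sin(a)])
    print(k,delta(p[0],p[1],.155,a+np.pi/2)[:2])
f=cams.grab_frame('wrist');cv2.imwrite('pics/w3.png',f['img'][:,:,::-1])
E
```

```text
[ 0.65378277 -0.16042881  0.15802311] [ 0.07198677 -0.49058357 -0.86556346]
10 ([2.0, -0.0, 3.0], np.float64(0.007))
11 ([3.0, 15.0, 3.0], np.float64(-0.133))
12 ([6.0, 30.0, 3.0], np.float64(-0.272))
13 ([11.0, 45.0, 3.0], np.float64(-0.412))
```

View pics/w3.png

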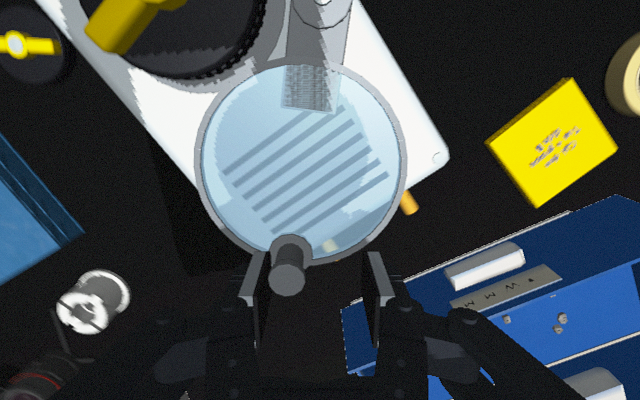

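```bash
python3 - <<'E'
from h import *
t=cams.grab_frame('top');s=cams.grab_frame('scene')
im=s['img'][:,:,::-1][60:220,290:470];cv2.imwrite('pics/ds.png',cv2.resize(im,None,fx=4,fy=3.7))
im=t['img'][:,:,::-1][60:180,240:400];cv2.imwrite('pics/dt.png',cv2.resize(im,None,fx=5,fy=5))
E
```

```text
(no output)
```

View pics/ds.png

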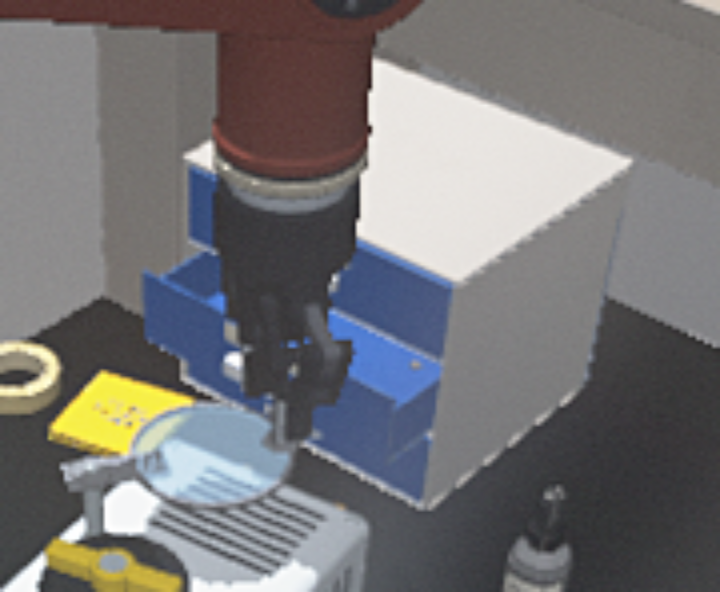

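View pics/dt.png

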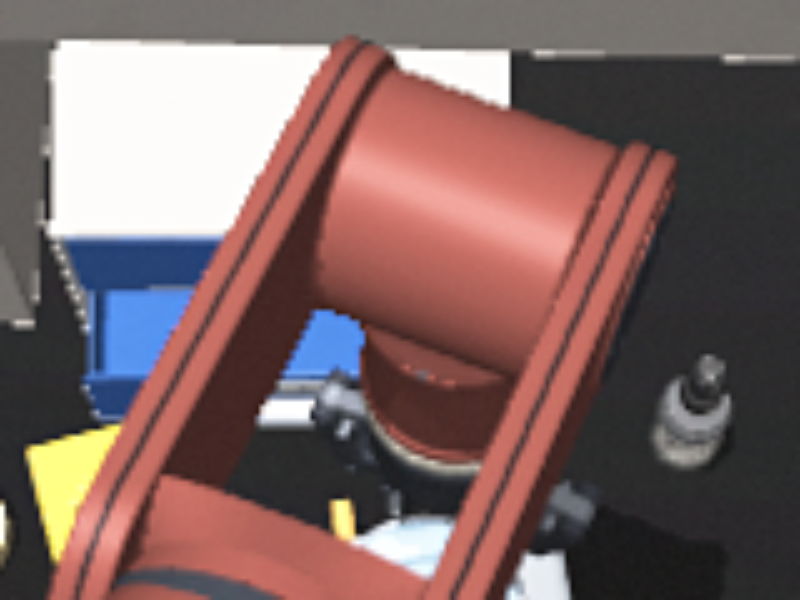

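```bash
python3 - <<'E'
from h import *
t=cams.grab_frame('top');s=cams.grab_frame('scene')
print(tri([(t,(258,135.6)),(s,(326,133.5))]),tri([(t,(340,135.5)),(s,(388,170.3))]))
E
```

```text
(array([0.7293, 0.0238, 0.1348]), [[-0.1, 0.2], [0.2, -0.1]]) (array([ 0.7382, -0.1818,  0.1259]), [[-0.3, 0.4], [0.5, -0.2]])
```

Drawer front top edge is at x≈0.735, z≈0.13, so the fingers at z 0.155 pass clear. I finish the arc.

Call:
servo_tool([
  {"translation":[3,15,2],"twist":-0.13,"hand":48},
  {"translation":[6,30,2],"twist":-0.27,"hand":48},
  {"translation":[8,36,2],"twist":-0.32,"hand":48},
  {"translation":[8,36,2],"twist":-0.32,"hand":48},
  {"translation":[8,36,2],"twist":-0.32,"hand":48},
])

```text
time: 5.18
tcp_pos: [0.6604, -0.1268, 0.1556]
ee_rot: [-0.0, 0.059, 0.998, -0.001]
ft_force: [-0.7, -5.4, -0.0]
width: 0.0408
```

```bash
python3 - <<'E'
from h import *
s=manip.observe();print(s['tcp_pos'],s['ft_force'])
f=cams.grab_frame('wrist');cv2.imwrite('pics/w4.png',f['img'][:,:,::-1])
c=(295,283)
print(plane(f,c,.172))
E
```

```text
[ 0.6604036  -0.1267742   0.15557954] [-0.68541109 -5.41226347 -0.04720574]
[[ 0.65844372 -0.13507186  0.172     ]]
```

View pics/w4.png

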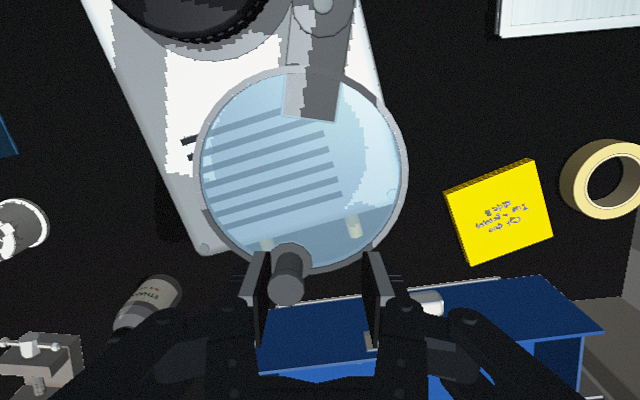

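Force rose to 5 N, so the end stop is reached, with the peg at about (0.658,-0.135). I back off a little, rise, and go to look at the cap.

Call:
servo_tool([
  {"translation":[0,-8,-5],"twist":0,"hand":48},
  {"translation":[0,-8,-40],"twist":0,"hand":48},
  {"translation":[0,-8,-85],"twist":0,"hand":48},
  {"translation":[0,-8,-85],"twist":0,"hand":48},
])

```text
time: 5.72
tcp_pos: [0.6625, -0.1335, 0.2468]
ee_rot: [0.005, 0.058, 0.998, -0.001]
ft_force: [-0.3, -0.8, 0.1]
width: 0.0411
```

```bash
python3 - <<'E'
from h import *
print(delta(.535,-.225,.24,.35))
E
```

```text
([116.0, -106.0, 6.0], np.float64(1.105), 'jaw', np.float64(1.455))
```

Call:
servo_tool([
  {"translation":[116,-106,6],"twist":1.1,"hand":55},
  {"translation":[116,-106,6],"twist":1.1,"hand":55},
  {"translation":[116,-106,6],"twist":1.1,"hand":55},
  {"translation":[116,-106,6],"twist":1.1,"hand":55},
  {"translation":[116,-106,6],"twist":1.1,"hand":55},
  {"translation":[116,-106,6],"twist":1.1,"hand":55},
  {"translation":[116,-106,6],"twist":1.1,"hand":55},
  {"translation":[116,-106,6],"twist":1.1,"hand":55},
])

```text
time: 6.72
tcp_pos: [0.5325, -0.2243, 0.2341]
ee_rot: [-0.0, 0.569, 0.822, 0.0]
ft_force: [0.1, 0.3, 0.0]
width: 0.0468
```

```bash
python3 - <<'E'
from h import *
s=manip.observe();print(s['tcp_pos'],s['ft_force'],s['joint_pos'][5])
for n in('wrist','top','scene'):
    f=cams.grab_frame(n);im=f['img'][:,:,::-1].copy();cv2.imwrite(f'pics/{n}5.png',im)
    h=cv2.cvtColor(f['img'],cv2.COLOR_RGB2HSV);m=((h[...,0]>20)&(h[...,0]<35)&(h[...,1]>130)&(h[...,2]>90)).astype(np.uint8)
    _,_,st,ce=cv2.connectedComponentsWithStats(m)
    print(n,[(st[i][:5].tolist(),ce[i].round(1).tolist()) for i in range(1,len(st)) if st[i][4]>25])
E
```

```text
[ 0.53245293 -0.22430611  0.23408867] [0.05534366 0.28672089 0.03947944] -0.8948203354040235
wrist [([540, 0, 92, 23, 1695], [587.9, 9.4]), ([298, 53, 39, 122, 2447], [317.3, 112.2]), ([210, 200, 39, 36, 402], [229.1, 217.5])]
top [([245, 144, 34, 32, 686], [261.3, 159.1]), ([316, 216, 34, 15, 135], [333.2, 222.9]), ([377, 244, 19, 13, 72], [387.0, 250.3])]
scene [([302, 160, 22, 23, 267], [313.2, 171.2]), ([301, 205, 35, 18, 266], [317.9, 214.0]), ([345, 285, 11, 23, 82], [350.2, 295.6])]
```

View pics/wrist5.png

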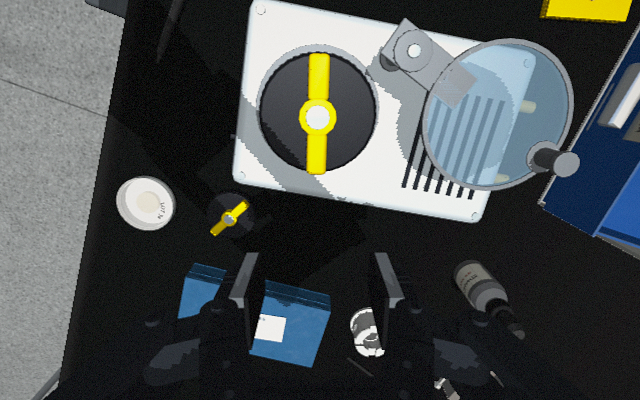

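View pics/top5.png

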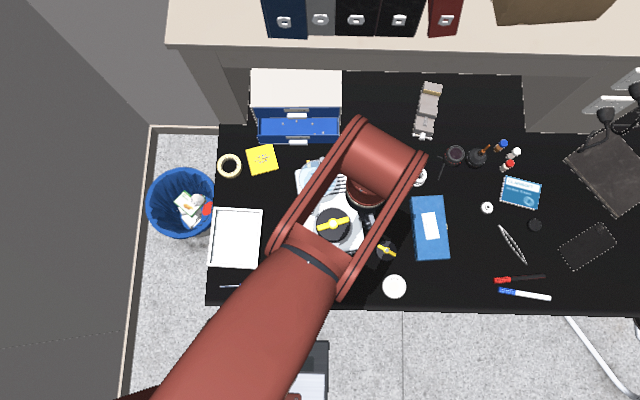

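The cover is aside. The real cap is at wrist (318,117), 120 px across, on the filler. The decoy at (230,218) is half that size and on the bench. Now the exact axis and wing angle.

```bash
python3 - <<'E'
from h import *
w=cams.grab_frame('wrist');t=cams.grab_frame('top');s=cams.grab_frame('scene')
h=cv2.cvtColor(w['img'],cv2.COLOR_RGB2HSV);m=((h[...,0]>20)&(h[...,0]<35)&(h[...,1]>130)&(h[...,2]>90)).astype(np.uint8)
m[:45]=0;m[180:]=0
ys,xs=np.nonzero(m);sel=(xs>290)&(xs<345);P=plane(w,np.c_[xs[sel],ys[sel]],.140)[:,:2]
c=P.mean(0);v=np.linalg.svd(P-c,full_matrices=False)[2][0];print('wings',c,np.arctan2(v[1],v[0])%np.pi-np.pi,np.ptp((P-c)@v))
# boss light spot
b=((h[...,1]<60)&(h[...,2]>180)).astype(np.uint8);n,_,st,ce=cv2.connectedComponentsWithStats(b)
print([ (st[i].tolist(),ce[i]) for i in range(1,n) if 300<ce[i][0]<335 and 100<ce[i][1]<135 and st[i][4]>50])
print(plane(w,(318,117),.140),tri([(w,(318,117)),(t,(333.2,222.9)),(s,(317.9,212.5))]))
# deck edge yaw from wrist: corner pixels
C=np.array([(247,2),(234,183),(477,221)]);D=plane(w,C,.085);print(D.round(4));e=D[2]-D[1];print('yaw',np.arctan2(e[1],e[0]))
im=cv2.resize(w['img'][30:195,230:430,::-1],None,fx=3.8,fy=3.6);cv2.imwrite('pics/cap6.png',im)
E
```

```text
wings [ 0.51234016 -0.16673607] -1.241845243078348 0.07796946844591188
[([305, 105, 24, 24, 435], array([316.91264368, 116.87126437]))]
[[ 0.51392436 -0.16885231  0.14      ]] (array([ 0.5129, -0.1696,  0.1356]), [[-1.9, -0.1], [-0.3, -0.1], [0.3, -0.0]])
[[ 0.4371 -0.1139  0.085 ]
 [ 0.4674 -0.2518  0.085 ]
 [ 0.6825 -0.2092  0.085 ]]
yaw 0.19558851849980421
```

View pics/cap6.png

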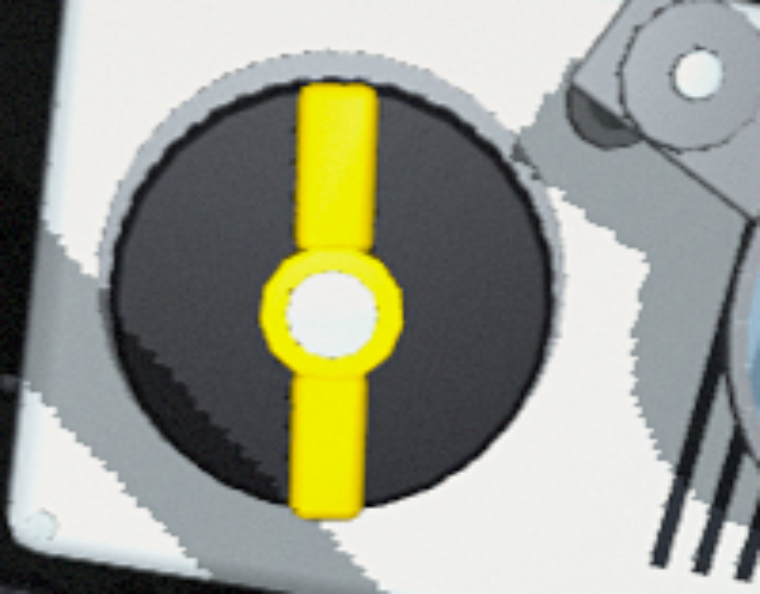

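```bash
python3 - <<'E'
from h import *
print(delta(.5135,-.169,.170,.329),delta(.5135,-.169,.127,.329))
E
```

```text
([58.0, 1.0, 64.0], np.float64(0.029), 'jaw', np.float64(0.358)) ([58.0, 1.0, 107.0], np.float64(0.029), 'jaw', np.float64(0.358))
```

Call:
servo_tool([
  {"translation":[58,1,20],"twist":0.03,"hand":55},
  {"translation":[58,1,50],"twist":0.03,"hand":55},
  {"translation":[58,1,64],"twist":0.03,"hand":55},
  {"translation":[58,1,64],"twist":0.03,"hand":55},
])

```text
time: 7.52
tcp_pos: [0.513, -0.1696, 0.1696]
ee_rot: [-0.001, 0.583, 0.813, -0.0]
ft_force: [-0.4, -0.2, 0.7]
width: 0.047
```

```bash
python3 - <<'E'
from h import *
print(manip.observe()['tcp_pos'],delta(.5135,-.169,.127,.329))
for n in('wrist','scene'):
    f=cams.grab_frame(n);im=f['img'][:,:,::-1]
    if n=='scene': im=cv2.resize(im[150:280,250:400],None,fx=4.5,fy=4.5)
    cv2.imwrite(f'pics/{n}7.png',im)
E
```

```text
[ 0.51295432 -0.1695916   0.16958427] ([0.0, 1.0, 43.0], np.float64(-0.002), 'jaw', np.float64(0.327))
```

View pics/wrist7.png

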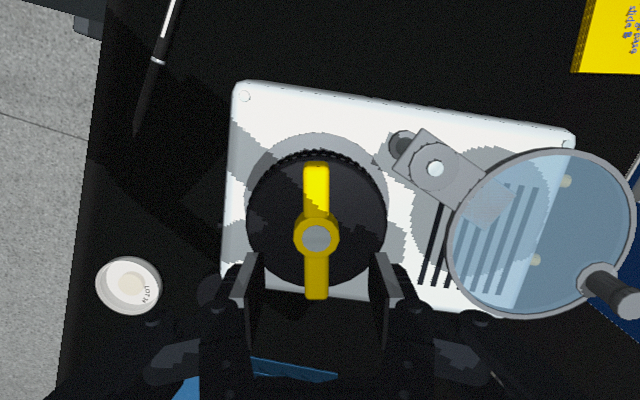

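View pics/scene7.png

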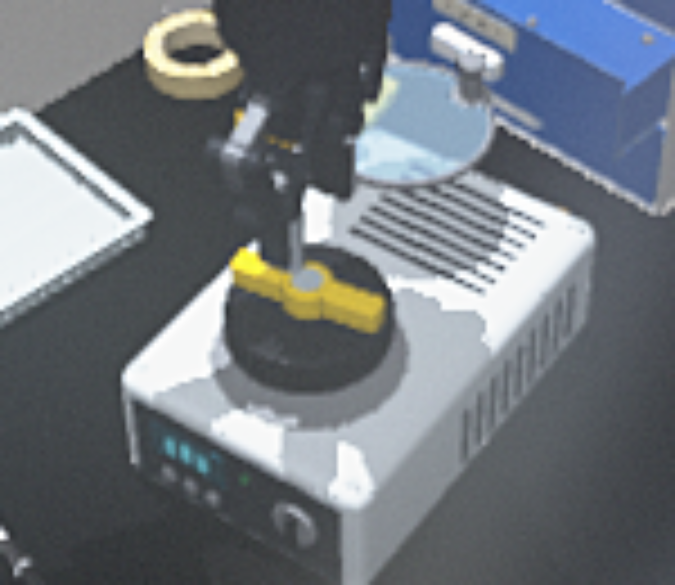

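Call:
servo_tool([
  {"translation":[0,1,20],"twist":0,"hand":55},
  {"translation":[0,1,36],"twist":0,"hand":55},
  {"translation":[0,1,42],"twist":0,"hand":55},
  {"translation":[0,1,42],"twist":0,"hand":55},
])

```text
time: 8.12
tcp_pos: [0.5142, -0.1693, 0.1282]
ee_rot: [-0.0, 0.583, 0.813, -0.0]
ft_force: [-0.1, 0.2, 0.4]
width: 0.0469
```

```bash
python3 - <<'E'
from h import *
s=manip.observe();print(s['tcp_pos'],s['ft_force'])
w=cams.grab_frame('wrist');cv2.imwrite('pics/w8.png',w['img'][:,:,::-1])
s=cams.grab_frame('scene');cv2.imwrite('pics/s8.png',cv2.resize(s['img'][170:260,270:380,::-1],None,fx=6,fy=6))
E
```

```text
[ 0.5141758  -0.16927912  0.1282053 ] [-0.14601108  0.22285298  0.40235827]
```

View pics/w8.png

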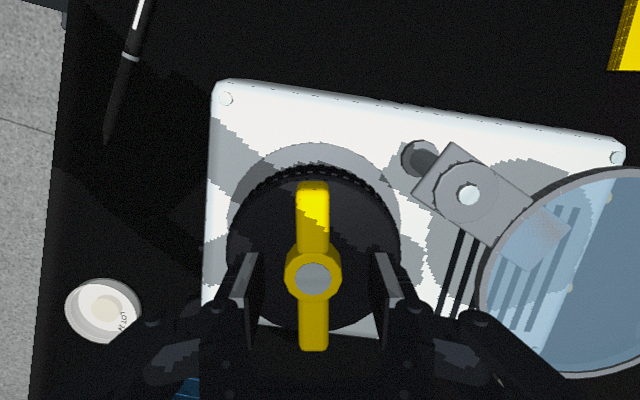

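View pics/s8.png

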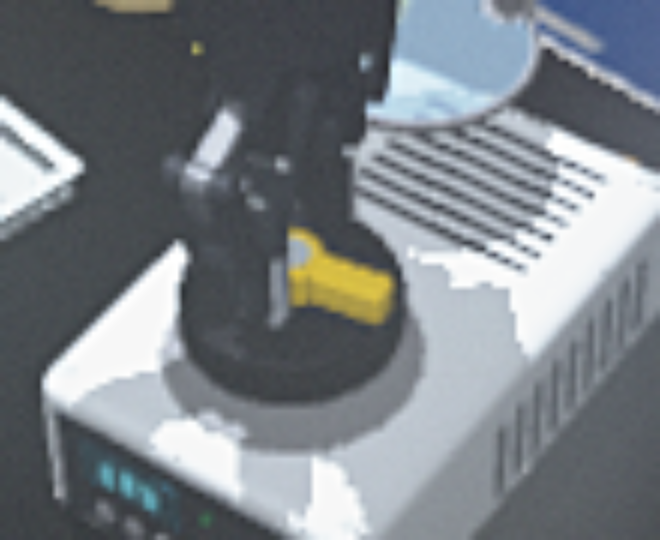

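Call:
servo_tool([
  {"translation":[0,0,0],"twist":0,"hand":20},
  {"translation":[0,0,0],"twist":0,"hand":20},
  {"translation":[0,0,0],"twist":0,"hand":20},
  {"translation":[0,0,0],"twist":0,"hand":20},
], newtons=90)

```text
time: 8.72
tcp_pos: [0.5144, -0.1696, 0.1297]
ee_rot: [0.0, 0.583, 0.813, -0.0]
ft_force: [-3.7, 0.6, 5.8]
width: 0.0215
```

```bash
python3 - <<'E'
from h import *
s=manip.observe();print(s['tcp_pos'],s['ft_force'],s['ft_torque'],s['width'])
E
```

```text
[ 0.51440165 -0.16962663  0.12972652] [-3.72308262  0.56167188  5.83292931] [-0.00829038  0.61828104 -0.01314548] 0.021512362351539607
```

```bash
python3 - <<'E'
from h import *
w=cams.grab_frame('wrist');cv2.imwrite('pics/w9.png',w['img'][:,:,::-1])
s=cams.grab_frame('scene');cv2.imwrite('pics/s9.png',cv2.resize(s['img'][170:260,270:380,::-1],None,fx=6,fy=6))
print(manip.observe()['width'])
E
```

```text
0.02182780146677859
```

View pics/w9.png

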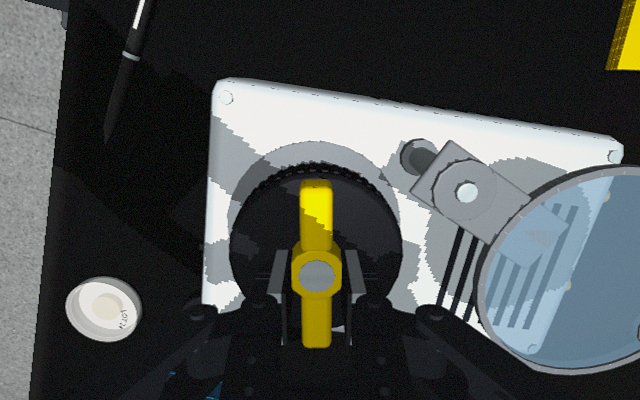

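View pics/s9.png

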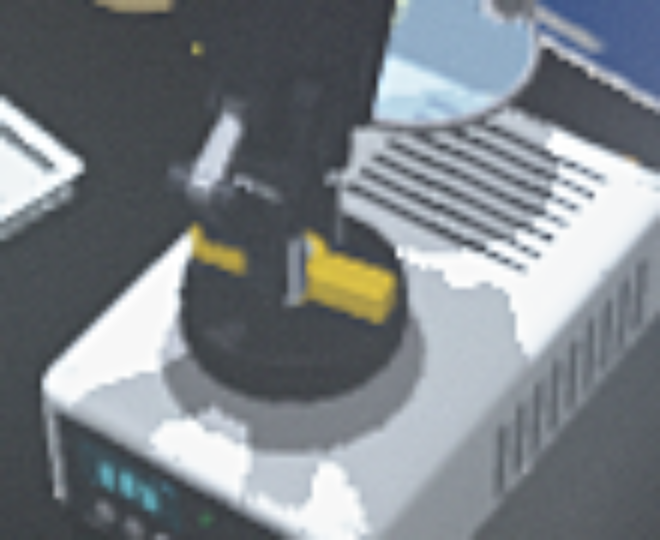

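Gripped on the boss, with the wings between the pads and 6 N resting on the disc. Now I turn anticlockwise 0.73 rad, easing up about 6 mm to follow the ramp without pressing.

Call:
servo_tool([
  {"translation":[0,0,-2],"twist":0,"hand":20},
  {"translation":[0,0,-2],"twist":-0.1,"hand":20},
  {"translation":[0,0,-3],"twist":-0.2,"hand":20},
  {"translation":[0,0,-4],"twist":-0.3,"hand":20},
  {"translation":[0,0,-4],"twist":-0.4,"hand":20},
  {"translation":[0,0,-4],"twist":-0.4,"hand":20},
], newtons=100)

```text
time: 9.57
tcp_pos: [0.5133, -0.1687, 0.1305]
ee_rot: [-0.001, 0.41, 0.912, 0.0]
ft_force: [2.5, -2.2, -12.5]
width: 0.0214
```

```bash
python3 - <<'E'
from h import *
s=manip.observe();print(s['tcp_pos'],s['ft_force'],s['ft_torque'],s['width'],delta(.51,-.17,.13)[-1])
w=cams.grab_frame('wrist');cv2.imwrite('pics/w10.png',w['img'][:,:,::-1])
E
```

```text
[ 0.51330906 -0.16868125  0.13049879] [  2.48066983  -2.20690927 -12.50757778] [-0.17655366 -0.57164158  0.08492967] 0.02137166347996171 0.726
```

View pics/w10.png

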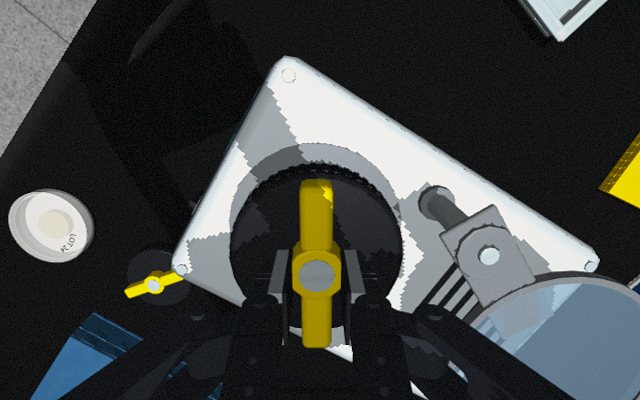

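Call:
servo_tool([
  {"translation":[0,0,0],"twist":-0.1,"hand":20},
  {"translation":[0,0,0],"twist":-0.2,"hand":20},
  {"translation":[0,0,0],"twist":-0.3,"hand":20},
  {"translation":[0,0,0],"twist":-0.33,"hand":20},
  {"translation":[0,0,0],"twist":-0.33,"hand":20},
])

```text
time: 10.25
tcp_pos: [0.5149, -0.1696, 0.1338]
ee_rot: [0.001, 0.255, 0.967, -0.0]
ft_force: [-1.9, 0.1, 6.4]
width: 0.0209
```

```bash
python3 - <<'E'
from h import *
s=manip.observe();print(s['tcp_pos'],s['ft_force'],s['ft_torque'],s['width'],delta(.51,-.17,.13)[-1])
w=cams.grab_frame('wrist');cv2.imwrite('pics/w11.png',w['img'][:,:,::-1])
E
```

```text
[ 0.51492385 -0.16961466  0.1338381 ] [-1.86675067  0.11297554  6.43361074] [ 0.074328    0.42327875 -0.24320566] 0.020909177362476696 1.055
```

View pics/w11.png

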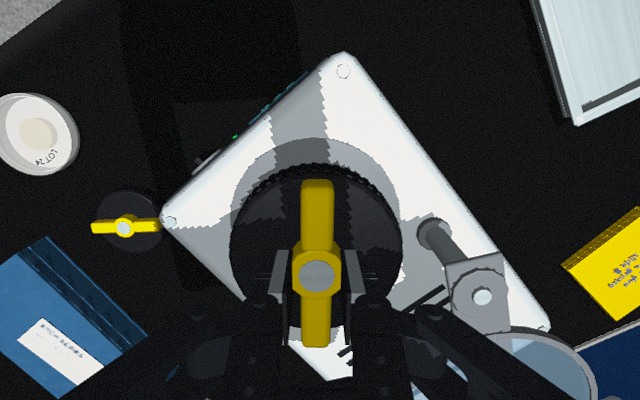

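Wings are now at -0.70 relative to the filler and the cap rose 4.1 mm, so this is the first stop. I let go and wait a second.

Call:
servo_tool([
  {"translation":[0,0,0],"twist":0,"hand":45},
  {"translation":[0,0,0],"twist":0,"hand":45},
  {"translation":[0,0,0],"twist":0,"hand":45},
  {"translation":[0,0,-2],"twist":0,"hand":45},
  {"translation":[0,0,-2],"twist":0,"hand":45},
  {"translation":[0,0,-2],"twist":0,"hand":45},
  {"translation":[0,0,-2],"twist":0,"hand":45},
  {"translation":[0,0,-2],"twist":0,"hand":45},
  {"translation":[0,0,-2],"twist":0,"hand":45},
  {"translation":[0,0,-2],"twist":0,"hand":45},
])

```text
time: 11.55
tcp_pos: [0.5143, -0.1692, 0.1344]
ee_rot: [0.0, 0.254, 0.967, -0.0]
ft_force: [0.2, -0.3, -0.4]
width: 0.0383
```

```bash
python3 - <<'E'
from h import *
s=manip.observe();print(s['tcp_pos'],s['ft_force'],s['ft_torque'],s['width'],delta(.51,-.17,.13)[-1])
w=cams.grab_frame('wrist');cv2.imwrite('pics/w12.png',w['img'][:,:,::-1])
h=cv2.cvtColor(w['img'],cv2.COLOR_RGB2HSV);m=((h[...,0]>20)&(h[...,0]<35)&(h[...,1]>130)&(h[...,2]>70));m[:,:285]=0;m[:,345:]=0;m[:170]=0;m[360:]=0
ys,xs=np.nonzero(m)
P=plane(w,np.c_[xs,ys],.144)[:,:2];c=P.mean(0);v=np.linalg.svd(P-c,full_matrices=False)[2][0];print(c,np.arctan2(v[1],v[0])%np.pi-np.pi,len(xs))
t=cams.grab_frame('top');s=cams.grab_frame('scene')
cv2.imwrite('pics/s12.png',cv2.resize(s['img'][170:260,270:380,::-1],None,fx=6,fy=6))
E
```

```text
[ 0.51433692 -0.16924582  0.13442931] [ 0.21118085 -0.25980375 -0.3819446 ] [0.02562793 0.02671323 0.01578259] 0.03832423746535962 1.057
[ 0.50855048 -0.1656858 ] -0.5352939160805823 5347
```

View pics/w12.png

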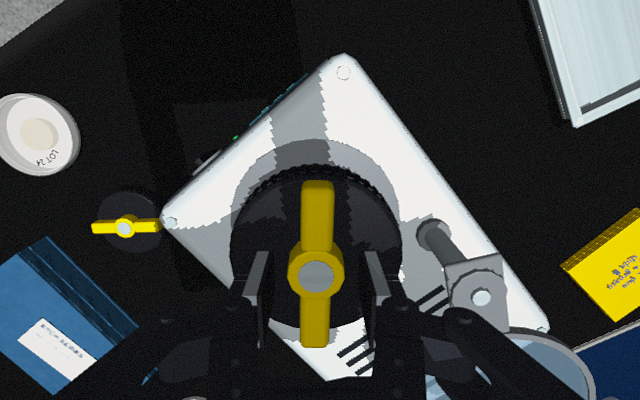

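View pics/s12.png

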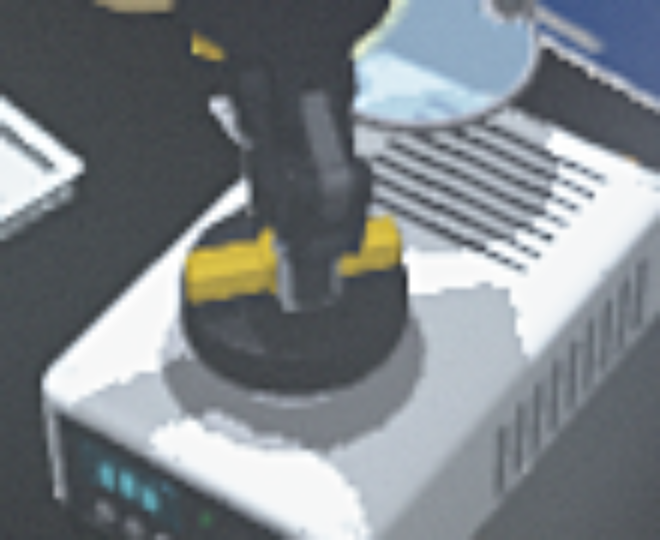

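Vented for over a second at the first stop, with the wings still at -0.70 and no force on the tool. I grip again and press down.

Call:
servo_tool([
  {"translation":[0,0,0],"twist":0,"hand":18},
  {"translation":[0,0,0],"twist":0,"hand":18},
  {"translation":[0,0,0],"twist":0,"hand":18},
  {"translation":[0,0,0],"twist":0,"hand":18},
  {"translation":[0,0,4],"twist":0,"hand":18},
  {"translation":[0,0,8],"twist":0,"hand":18},
  {"translation":[0,0,10],"twist":0,"hand":18},
  {"translation":[0,0,10],"twist":0,"hand":18},
], newtons=110)

```text
time: 12.7
tcp_pos: [0.5144, -0.1695, 0.127]
ee_rot: [0.0, 0.254, 0.967, -0.0]
ft_force: [-9.3, 3.2, 19.6]
width: 0.0201
```

```bash
python3 - <<'E'
from h import *
s=manip.observe();print(s['tcp_pos'],s['ft_force'],s['ft_torque'],s['width'],delta(.51,-.17,.13)[-1])
E
```

```text
[ 0.51443733 -0.16954802  0.12700428] [-9.30017626  3.17045997 19.57223418] [ 0.46321435  1.5430539  -0.03634796] 0.020116851780134556 1.057
```

Call:
servo_tool([
  {"translation":[0,0,0],"twist":-0.08,"hand":18},
  {"translation":[0,0,0],"twist":-0.16,"hand":18},
  {"translation":[0,0,0],"twist":-0.24,"hand":18},
  {"translation":[0,0,0],"twist":-0.3,"hand":18},
  {"translation":[0,0,0],"twist":-0.3,"hand":18},
])

```text
time: 13.32
tcp_pos: [0.5142, -0.1702, 0.127]
ee_rot: [-0.0, 0.106, 0.994, -0.001]
ft_force: [-9.2, 0.4, 18.9]
width: 0.0203
```

```bash
python3 - <<'E'
from h import *
s=manip.observe();print(s['tcp_pos'],s['ft_force'],s['ft_torque'],s['width'],delta(.51,-.17,.13)[-1],s['joint_pos'][5])
w=cams.grab_frame('wrist');cv2.imwrite('pics/w13.png',w['img'][:,:,::-1])
E
```

```text
[ 0.51421783 -0.17017418  0.12701364] [-9.23063744  0.39803138 18.92029459] [ 0.15072082  1.73614748 -0.03900621] 0.02034805414216253 1.358 -1.8211666178817416
```

View pics/w13.png

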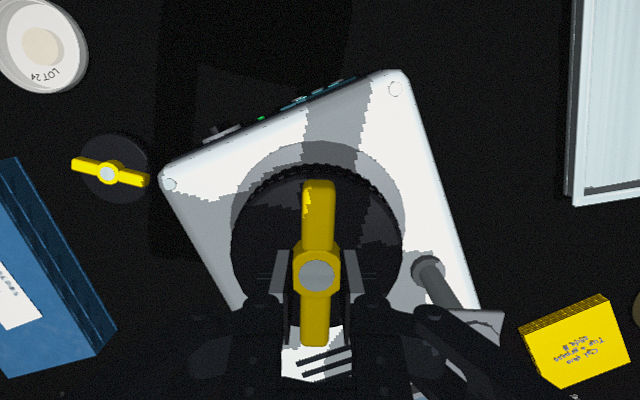

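Passed under the tooth with no torque spike. On to the released range.

Call:
servo_tool([
  {"translation":[0,0,0],"twist":-0.1,"hand":18},
  {"translation":[0,0,0],"twist":-0.2,"hand":18},
  {"translation":[0,0,0],"twist":-0.3,"hand":18},
  {"translation":[0,0,0],"twist":-0.4,"hand":18},
  {"translation":[0,0,0],"twist":-0.4,"hand":18},
])

```text
time: 14.0
tcp_pos: [0.5141, -0.1701, 0.127]
ee_rot: [-0.0, -0.094, 0.996, -0.001]
ft_force: [-11.1, 0.7, 19.6]
width: 0.0206
```

```bash
python3 - <<'E'
from h import *
s=manip.observe();print(s['tcp_pos'],s['ft_force'],s['ft_torque'],s['width'],delta(.51,-.17,.13)[-1],s['joint_pos'][5])
w=cams.grab_frame('wrist');cv2.imwrite('pics/w14.png',w['img'][:,:,::-1])
E
```

```text
[ 0.51411599 -0.17008413  0.12698514] [-11.09090094   0.67771238  19.58581774] [0.17063287 1.83712537 0.02820282] 0.020646467539318883 1.758 -2.2216242573377207
```

View pics/w14.png

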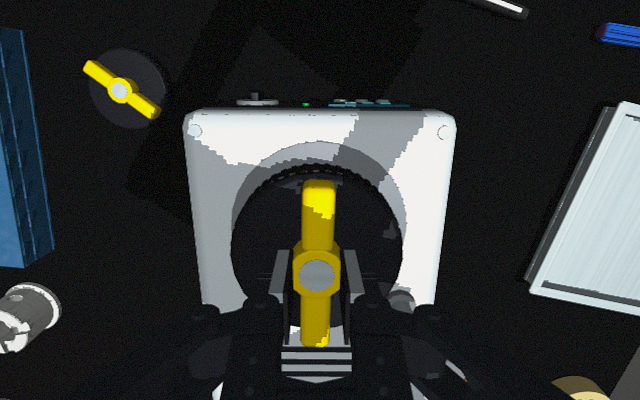

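Wings are aligned with the cooler axis (relative 0.0), so the cap is in the free range. I lift straight up.

Call:
servo_tool([
  {"translation":[0,0,-6],"twist":0,"hand":18},
  {"translation":[0,0,-12],"twist":0,"hand":18},
  {"translation":[0,0,-22],"twist":0,"hand":18},
  {"translation":[0,0,-35],"twist":0,"hand":18},
  {"translation":[0,0,-60],"twist":0,"hand":18},
  {"translation":[0,0,-90],"twist":0,"hand":18},
  {"translation":[0,0,-110],"twist":0,"hand":18},
  {"translation":[0,0,-110],"twist":0,"hand":18},
  {"translation":[0,0,-110],"twist":0,"hand":18},
])

```text
time: 15.18
tcp_pos: [0.5139, -0.1689, 0.2334]
ee_rot: [-0.001, -0.093, 0.996, 0.0]
ft_force: [-0.2, 0.5, -0.6]
width: 0.0205
```

```bash
python3 - <<'E'
from h import *
s=manip.observe();print(s['tcp_pos'],s['ft_force'],s['ft_torque'],s['width'],delta(.51,-.17,.13)[-1],s['joint_pos'][5])
for n in('wrist','top','scene'):
    f=cams.grab_frame(n);cv2.imwrite(f'pics/{n}15.png',f['img'][:,:,::-1])
E
```

```text
[ 0.51385844 -0.16887357  0.23335587] [-0.18813337  0.5075194  -0.61729778] [0.06699162 0.05506557 0.00040921] 0.02052472667607641 1.757 -2.2205931582661864
```

View pics/wrist15.png

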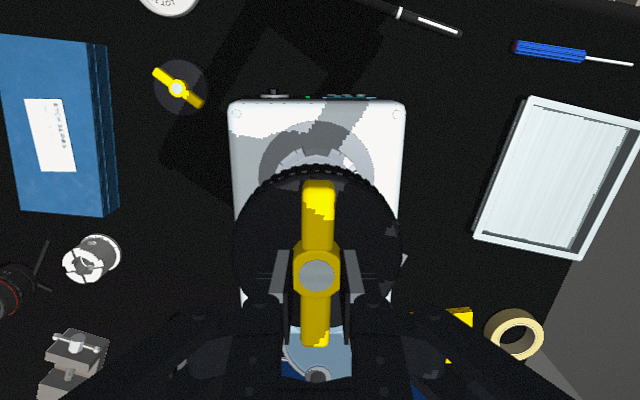

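View pics/top15.png

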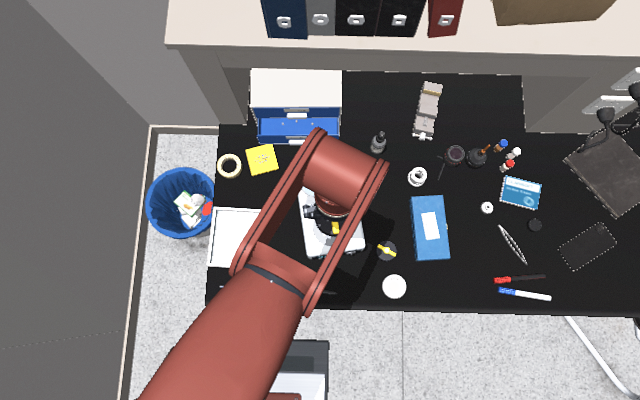

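View pics/scene15.png

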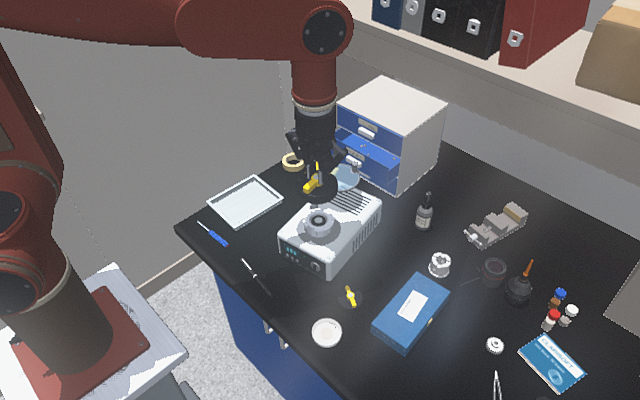

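The cap is off and held level, and the open neck shows in the scene view at (318,222). Now the tray's position from its rim corners: wrist (528,96), (473,238), (580,260).

```bash
python3 - <<'E'
from h import *
w=cams.grab_frame('wrist');s=cams.grab_frame('scene')
t0=cv2.imread('pics/top0.png');s0=cv2.imread('pics/scene0.png')
cv2.imwrite('pics/tt.png',cv2.resize(t0[195:280,195:275],None,fx=7,fy=7,interpolation=cv2.INTER_CUBIC))
cv2.imwrite('pics/ts.png',cv2.resize(s0[165:240,195:295],None,fx=7,fy=7,interpolation=cv2.INTER_CUBIC))
cv2.imwrite('pics/tw.png',cv2.resize(w['img'][80:275,450:640,::-1],None,fx=4,fy=3,interpolation=cv2.INTER_CUBIC))
print(plane(w,[(528,96),(473,238),(580,260)],.018).round(4))
E
```

```text
[[0.4088 0.0237 0.018 ]
 [0.5652 0.0199 0.018 ]
 [0.5689 0.1494 0.018 ]]
```

View pics/tt.png

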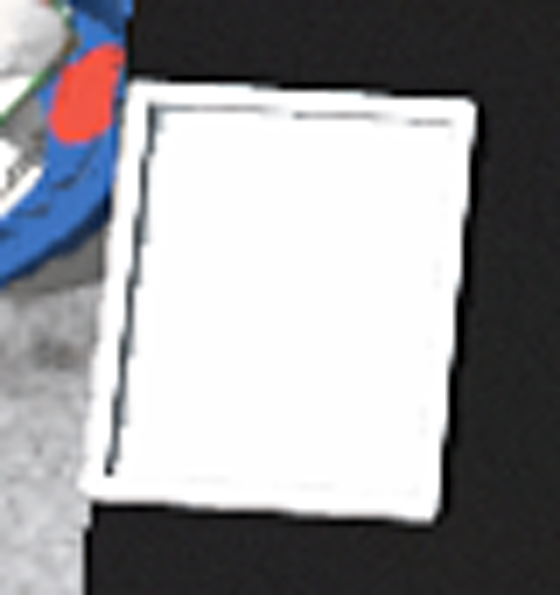

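View pics/ts.png

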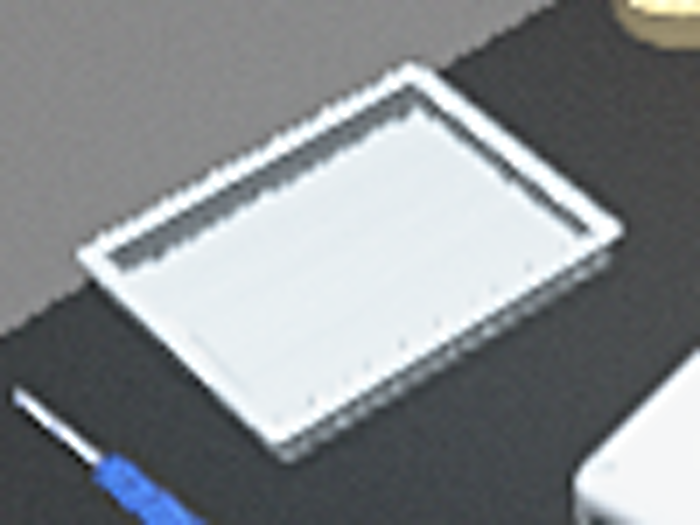

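View pics/tw.png

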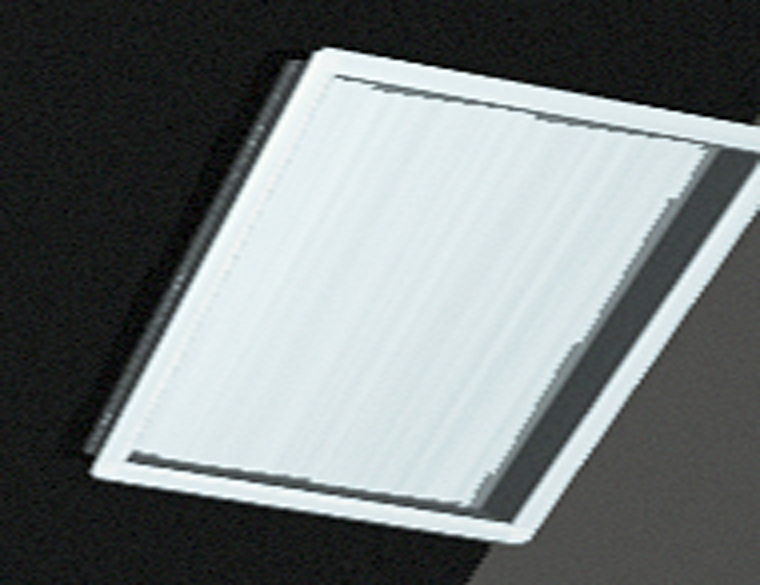

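```bash
python3 - <<'E'
from h import *
w=cams.grab_frame('wrist');s=cams.grab_frame('scene');t=cams.grab_frame('top')
T=plane(t,np.array([(213.6,206.4),(262.6,209.6),(257.4,269.6),(206.9,266)])-.4,.018)[:,:2]
S=plane(s,np.array([(253.6,174.3),(283.9,197.9),(235.4,227.9),(206.1,201.4)])-.4,.018)[:,:2]
W=plane(w,[(582,260),(472.8,237.5),(530,96)],.018)[:,:2]
for n,P in(('top',T),('scene',S)): print(n,P.round(4).tolist(),P.mean(0),np.arctan2(*(P[1]-P[2])[::-1]))
print('wrist',W.round(4).tolist(),(W[0]+W[2])/2,np.arctan2(*(W[1]-W[2])[::-1]))
print(delta(.488,.087,.233,1.757-.0))
E
```

```text
top [[0.57, 0.1513], [0.5649, 0.0191], [0.4047, 0.0236], [0.4105, 0.1561]] [0.48752141 0.08753858] -0.02811178574191282
scene [[0.5661, 0.1501], [0.5634, 0.0183], [0.409, 0.0235], [0.4111, 0.1545]] [0.48742423 0.08659719] -0.03399147146745556
wrist [[0.569, 0.1518], [0.5652, 0.0195], [0.4088, 0.0256]] [0.48890461 0.08867323] -0.038825099466663716
([-22.0, 257.0, 1.0], np.float64(-0.0), 'jaw', np.float64(1.757))
```

Tray centre from three views agrees at about (0.488, 0.0875). I carry the cap over at height.

Call:
servo_tool([
  {"translation":[-11,50,0],"twist":0,"hand":18},
  {"translation":[-22,100,0],"twist":0,"hand":18},
  {"translation":[-22,150,0],"twist":0,"hand":18},
  {"translation":[-22,200,0],"twist":0,"hand":18},
  {"translation":[-22,240,0],"twist":0,"hand":18},
  {"translation":[-22,257,0],"twist":0,"hand":18},
  {"translation":[-22,257,60],"twist":0,"hand":18},
  {"translation":[-22,257,110],"twist":0,"hand":18},
  {"translation":[-22,257,130],"twist":0,"hand":18},
  {"translation":[-22,257,130],"twist":0,"hand":18},
])

```text
time: 16.82
tcp_pos: [0.4869, 0.0867, 0.1025]
ee_rot: [-0.002, -0.093, 0.996, -0.0]
ft_force: [0.2, 0.3, -0.4]
width: 0.0204
```

```bash
python3 - <<'E'
from h import *
s=manip.observe();print(s['tcp_pos'],s['ft_force'],s['width'],delta(.488,.0875,.040,1.757))
for n in('wrist','scene'):
    f=cams.grab_frame(n);im=f['img'][:,:,::-1]
    if n=='scene': im=cv2.resize(im[110:250,170:320],None,fx=4.5,fy=4.2)
    cv2.imwrite(f'pics/{n}16.png',im)
E
```

```text
[0.48688655 0.08671621 0.10247416] [ 0.19800899  0.30891989 -0.38393169] 0.02040274644478591 ([-2.0, 1.0, 62.0], np.float64(-0.001), 'jaw', np.float64(1.756))
```

View pics/wrist16.png

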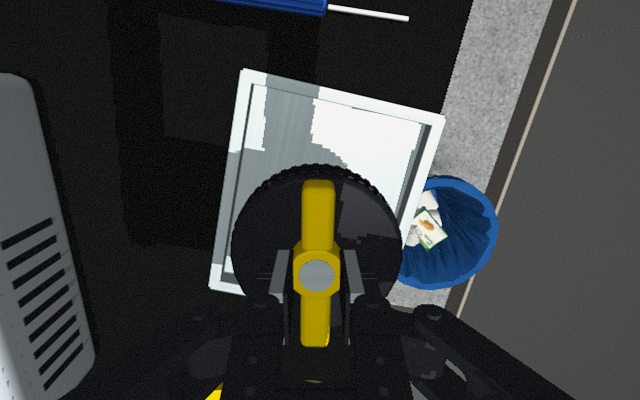

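View pics/scene16.png

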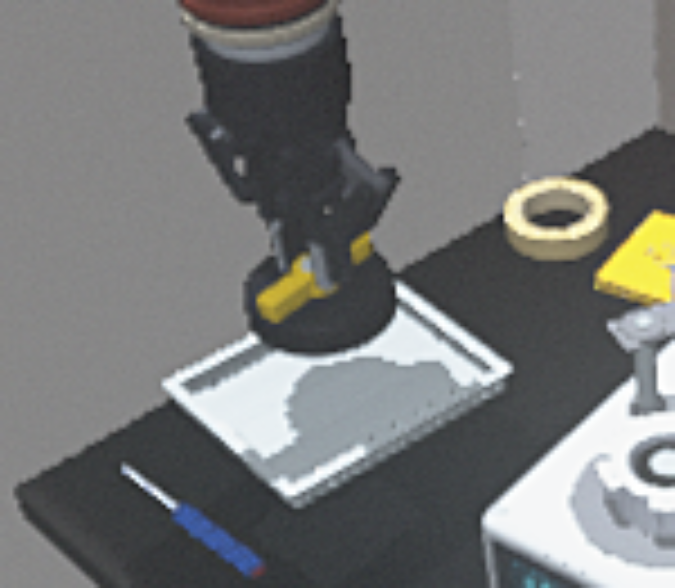

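Centred over the tray. I descend and watch the force.

Call:
servo_tool([
  {"translation":[-1,1,25],"twist":0,"hand":18},
  {"translation":[-1,1,50],"twist":0,"hand":18},
  {"translation":[-1,1,62],"twist":0,"hand":18},
  {"translation":[-1,1,66],"twist":0,"hand":18},
  {"translation":[-1,1,69],"twist":0,"hand":18},
  {"translation":[-1,1,69],"twist":0,"hand":18},
])

```text
time: 17.68
tcp_pos: [0.4897, 0.0885, 0.0361]
ee_rot: [0.001, -0.093, 0.996, -0.0]
ft_force: [-0.4, -0.5, -1.3]
width: 0.0205
```

Call:
servo_tool([
  {"translation":[1,1,1],"twist":0,"hand":18},
  {"translation":[1,1,2],"twist":0,"hand":18},
  {"translation":[1,1,3],"twist":0,"hand":18},
  {"translation":[1,1,3],"twist":0,"hand":18},
])

```text
time: 18.18
tcp_pos: [0.4879, 0.0894, 0.0324]
ee_rot: [-0.0, -0.093, 0.996, 0.0]
ft_force: [-0.0, 0.1, -1.6]
width: 0.0203
```

Call:
servo_tool([
  {"translation":[0,-1,1],"twist":0,"hand":18},
  {"translation":[0,-1,2],"twist":0,"hand":18},
  {"translation":[0,-1,3],"twist":0,"hand":18},
  {"translation":[0,-1,3],"twist":0,"hand":18},
])

```text
time: 18.68
tcp_pos: [0.4883, 0.0889, 0.0319]
ee_rot: [-0.0, -0.093, 0.996, 0.0]
ft_force: [-11.9, 1.5, 24.4]
width: 0.0204
```

Floor contact at TCP z≈0.032. I ease off and release.

Call:
servo_tool([
  {"translation":[0,0,-2],"twist":0,"hand":18},
  {"translation":[0,0,-2],"twist":0,"hand":55},
  {"translation":[0,0,-2],"twist":0,"hand":55},
  {"translation":[0,0,-2],"twist":0,"hand":55},
  {"translation":[0,0,-3],"twist":0,"hand":55},
  {"translation":[0,0,-20],"twist":0,"hand":55},
  {"translation":[0,0,-60],"twist":0,"hand":55},
  {"translation":[0,0,-110],"twist":0,"hand":55},
  {"translation":[0,0,-150],"twist":0,"hand":55},
  {"translation":[0,0,-150],"twist":0,"hand":55},
])

```text
time: 19.92
tcp_pos: [0.4912, 0.0885, 0.185]
ee_rot: [0.005, -0.093, 0.996, -0.0]
ft_force: [-0.3, 0.0, -0.3]
width: 0.0468
```

```bash
python3 - <<'E'
from h import *
s=manip.observe();print(s['time'],s['tcp_pos'],s['ft_force'],s['width'])
w=cams.grab_frame('wrist');cv2.imwrite('pics/w17.png',w['img'][:,:,::-1])
f=cams.grab_frame('scene');im=f['img'][:,:,::-1];cv2.imwrite('pics/s17.png',cv2.resize(im[110:330,170:440],None,fx=2.9,fy=2.7))
E
```

```text
19.925 [0.49124838 0.08848679 0.18499828] [-0.28584909  0.01060417 -0.31668816] 0.04680597843794657
```

View pics/w17.png

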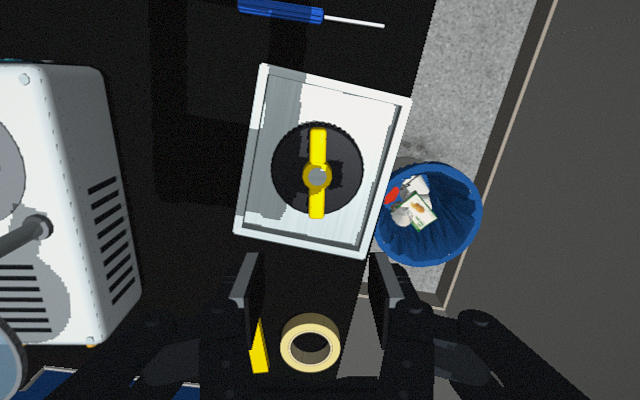

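View pics/s17.png

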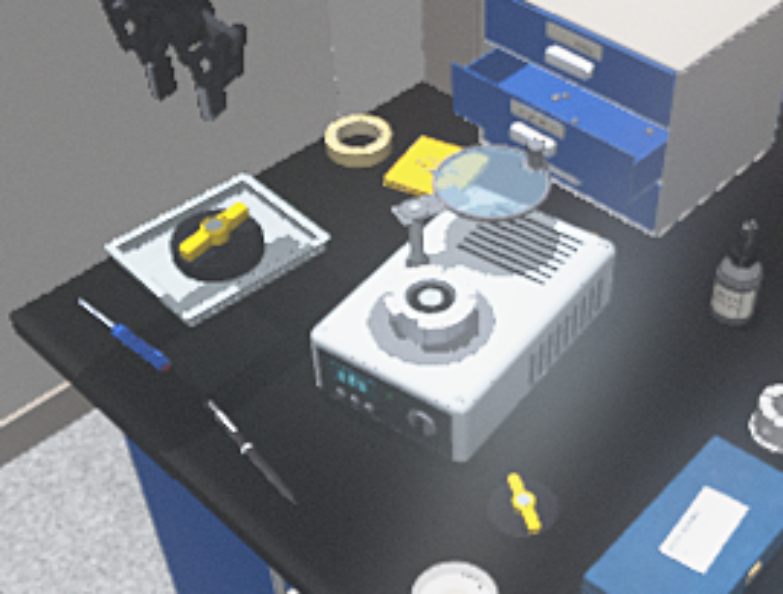

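The cap lies flat in the tray at wrist (317,177), and the cover is aside. A quick numeric check, then I hand in.

```bash
python3 - <<'E'
from h import *
w=cams.grab_frame('wrist')
c=plane(w,(317,177),.041)[0,:2];K=plane(w,[(263,63),(412,98),(366,259),(234,234)],.018)[:,:2]
print(c,K.round(4).tolist(),K.mean(0),(c-K.mean(0)).round(4))
p=plane(cams.grab_frame('scene'),(170+537/2.9,110+143/2.7),.172)[0,:2];print('peg',p,'cover',np.arctan2(*(p-[.552,-.113])[::-1])-np.arctan2(-.169+.113,.5135-.552))
manip.job_done()
E
```

```text
[0.48400179 0.08807865] [[0.4038, 0.0281], [0.4078, 0.1549], [0.5626, 0.1517], [0.56, 0.0219]] [0.48356016 0.08915796] [ 0.0004 -0.0011]
peg [ 0.66006018 -0.14200221] cover 1.9108735513555601
the job is handed in; nothing more can be done
```

I opened the cooler's filler and handed the job in at about 20 s of the 72 s allowed. No verdict was reported, so these are my own checks.

- **Dust cover:** I pushed it round by its peg to the end stop. The last picture puts the swivel at about 1.91 rad, against the 1.6 rad needed.
- **Venting:** I gripped the cap by its boss and turned it anticlockwise to the first stop. The wings stood at about -0.70 rad and the cap had risen about 4 mm. I then opened the fingers for over a second, with no force on the tool.
- **Release:** I pressed the cap down with about 20 N and turned it under the tooth. There was no torque spike, and I lifted it straight off at about 0 rad.
- **Cap in the tray:** It stands flat and right way up. Its centre is about 1 mm from the tray's centre in the last wrist view.
- **Bystanders and arm:** In the last pictures the things on the bench look undisturbed. I checked that by eye only and did not measure their positions. The gripper is well clear of everything.

Three readings to note:
- **Gripper width:** It read about 21 mm on the 26 mm boss. I put that down to the fingers giving at their tips, and the grip never slipped.
- **Set-down force:** It briefly reached 24 N as the cap met the tray floor.
- **Tray centre:** The last wrist view puts it about 4 mm from my earlier three-view estimate. The arm was still settling, and the cap and tray shift together in that view.

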